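Line the bench containers up on the rack by height, trays stacked

ROBOT

A 6-joint arm with a two-finger parallel gripper is mounted at the origin on a cart in front of the work surface, level with it; the furniture and walls round the work are solid. World frame = base frame: x ahead of the robot, y to its left, z up, the work surface at z = 0. Lengths are in m, angles in rad, forces in N, time in s.
With the tool pointing down it reaches from about 0.3 to 0.775 m from the base axis. Payload 14.6 kg.
Tool frame: the origin (TCP) lies at the very end of the fingers, on their centre line; the grasp point (between the pads) lies robot.grip_depth behind it (robot.grip_depth is the distance from the TCP to the grasp point, in m); z points along the fingers, y is the line along which they close (so a half turn about z gives the same grasp; the last joint's range is limited). The gripper opens to 85 mm and grips with 20 to 120 N. Pads are 22 mm wide; open, the fingers measure 114 mm over their backs; the gripper's body (76 mm by 85 mm) begins 54 mm behind the grasp point. The pads swing forward as they close: fully open they stand 13 mm farther back than shut.
Start: joints at [-1.319, 0.3, 1.521, -0, 1.321, -0.067], TCP at [0.172, -0.522, 0.193] pointing down, gripper open.
Joint ranges: [-3.03, 3.03], [-0.79, 2.21], [0.23, 2.52], [-1.04, 4.18], [0, 3.07], [-2.55, 2.55]. Speed limits (rad/s): [2.22, 2.22, 2.57, 3.14, 3.14, 3.14].

INTERFACE

Orientations are given as a unit quaternion [x, y, z, w].
In Python, from plant import state, imaging, robot gives the robot as it stands.
- The arm moves only by the tool step_arm, never from a script. Its argument "commands" is a list of rows, each a list of 7 numbers: the turn, a rotation vector about the tool's x, y, z in rad, then the shift along the tool's x, y, z in cm, then the closure, from -1 (fully open) to 1 (shut). In form: [[ax, ay, az, tx, ty, tz, hand], ...]. A call has 1 to 20 rows; each row is the pose to reach, as a shift and turn from the pose commanded when the call began, along the tool's axes at that moment; what a row does not reach only later rows make up. A row lasts 1/8 s, in which the tool goes at most 62.5 mm and 10.7 degrees, less where a joint would pass 70% of its speed; a pose out of reach is approached as far as the arm can. A call with a gripper value outside its range is refused whole. The fingers move at their own pace and stop on an object; "force" is the grip in N (left out, the last holds). Time passes only in rows, so rows that repeat a pose let the fingers close. It gives the time, the measured TCP pose, the force, the opening and the grip force at its end, in the units of the state.
- state(): the state, without advancing time (a new reading comes with each control period).
- imaging.get_image(name): name is "scene" or "top"; returns (picture, depth): 420x560x3 uint8, red, green, blue; 420x560 float32, m along the optical axis (not along the pixel's ray), 0 where there is no reading.
- imaging.camera_info(name): a dict with "K" (3x3 intrinsics, pixels), "extrinsics" (4x4, takes a point from camera to world coordinates). Camera axes: x right, y down, z forward; pixel columns grow to the right and rows downward; lengths in m; the calibration is good to about 2 mm. A picture is of the moment at which its call begins. camera_info takes no time and is no camera call.
- robot.hand_in(): hands the job in; it is judged then, once.
Trained networks look in the newest picture that a camera, given by its name, has taken for a name from the list of things; names that differ only in an ending like _2 or _b are one class to them, and where a whole thing is asked for, a point or a joint stands for the part that bears it (a point fixed in the world has none). Each returns a list of dicts, best first, with "conf" (0 to 1); they miss things now and then, are a little off and sometimes report something else, mostly with a low value. They report only what shows in the picture. A call takes as long as a camera call. They do not tell look-alikes from the thing itself.
- imaging.cut_out(camera, name): "region" (420x560 bool, what is visible of it).
- imaging.landmark_of(camera, name): "location" ([x, y, z] in m, in world coordinates, good to about 4 mm: a listed point, or the origin of a listed thing).
The state is a dict: "time_s": time; "joint_positions": joint angles; "qvel": joint speeds; "joint_efforts": joint torques, N m; "tool_pos": TCP position; "tcp_rot": TCP orientation; "ft_force": force on the tool from outside, world axes, zero at the start; "moment": the same for the moment, N m; "gripper_width": finger opening in m; "grip_force": force on a finger pad.
Only numpy, scipy, OpenCV 4.12 (cv2) and the standard library are available. Lean on these libraries where they do the work, as an engineer would, in place of code of your own. Each camera call takes 0.05 s, during which the arm holds its last target. There are 200 camera calls.

TASK

Tidy the jeweller's bench: stand the white dropper bottle, the square flux tin and the two small grey trays upright on the dark rack in order of height, one in the middle of each brass-edged square, the tallest at the end where the brass post stands and the lowest at the other end. The two trays share one square as a stack, the upper tray's corner feet fully down inside the rim of the lower one (either may be the lower).

Things in the scene. Friction and masses are not known exactly. Their poses are not given: they have to be found in the camera images.
- rack: Fixed dark board 232 x 64 x 12 mm. Origin: centre of its underside; x along its length, y across, z up; flat top 12 mm above the origin. Three flush brass outlines 52 mm wide mark the places, centred at x = -64, 0 and +64 mm, y = 0. Left of it stands a board edge 90 mm high. To its right a thick lamp tube hangs from world y = -0.24 on, beyond world x = 0.58, 0.24 to 0.30 m up: keep clear.
- end_post: Fixed turned brass post, 38 mm tall, 20 mm across at its foot, on the rack's top near one end, at x = -103 or +103 mm of the rack (which end changes). It marks the end where the tallest goes. Origin: centre of its foot, z up. The other end carries only a flat brass stud 4 mm high.
- dropper_bottle: White plastic dropper bottle, round, 36 mm diameter and 94 mm tall, straight body up to about 50 mm and a narrow nozzle above; about 60 g. Origin: centre of its underside, z up. It stands upright.
- flux_tin: Square metal flux tin, 49 x 49 mm, 76 mm tall with its round screw cap (the square body is 62 mm tall); about 160 g. Origin: centre of its underside, z up, x and y square to its flat sides. It stands upright.
- tray_a: Grey plastic stacking tray, open at the top, 48 x 48 mm outside, 42 x 42 mm inside, 26 mm tall, about 50 g. Origin: centre of its underside (level of its foot tips), z up, x and y square to its sides. Its floor plate's underside is 5 mm above the origin; below it stand four tapered corner feet, 9 mm thick, at x, y = +-14.5 mm.
- tray_b: The other grey stacking tray, just like tray_a; either fits on the other. Stacked squarely, the upper one's four feet drop inside the rim of the lower with 2 mm play all round and its floor plate rests on that rim: the upper origin is then 21 mm above the lower one and the pair is 47 mm tall.
There are look-alikes about, which are no part of the job. What is shaped like the dropper_bottle but green is not meant.

How it is judged:
By the outcome, as a careful person would: the job done as asked, in the order asked, and still so for the second after the job is handed in, with the robot touching nothing.
It also fails if it takes over 120 s, if anything falls off the work surface, if the arm or the gripper's body presses on something with over 40 N, if the wrist force passes 120 N, or if a joint passes its speed limit or range.

## Working session

There is one attempt and no reset: what is moved stays moved. The work goes in short steps, Python scripts to look and compute and a tool call to move; the robot and the scene stay as the last step left them, time stands still between calls to the robot, and variables do not carry over. Pictures are saved under pics/ and viewed, at most 14 in all, crops included, and the job is handed in when it is done.

Besides the shell and the picture viewer there is one more tool, called after "Emit:" by a JSON object that holds its "fn" and its "kwargs". step_arm: Moves the arm, as the interface text tells. Its arguments: {"type":"object","properties":{"commands":{"type":"array","items":{"type":"array","items":{"type":"number"}}},"force":{"type":"number"}},"required":["commands"]}

```bash
mkdir -p pics; ls; python3 - <<'E'
from plant import state, imaging, robot
import cv2, numpy as np
s=state(); print({k:np.round(v,4) for k,v in s.items()}, robot.grip_depth)
for c in ("scene","top"):
    p,d=imaging.get_image(c); cv2.imwrite(f"pics/{c}0.png",cv2.cvtColor(p,cv2.COLOR_RGB2BGR)); np.save(f"pics/{c}0.npy",d)
    i=imaging.camera_info(c); print(c,np.round(i["K"],1).tolist(),np.round(i["extrinsics"],3).tolist())
    for n in ("rack","end_post","dropper_bottle","flux_tin","tray_a"):
        print(n,[(round(r["conf"],2),np.round(r["location"],3).tolist()) for r in imaging.landmark_of(c,n)])
E
```

```text
pics
{'time_s': np.float64(0.0), 'joint_positions': array([-1.3186,  0.3005,  1.5216,  0.    ,  1.3207, -0.0666]), 'qvel': array([-0.0014, -0.0002,  0.0004,  0.0012, -0.    , -0.0005]), 'joint_efforts': array([-1.60000e-03, -5.43504e+01, -3.61792e+01, -1.00000e-04,
        4.00000e-03, -0.00000e+00]), 'tool_pos': array([ 0.1723, -0.522 ,  0.1925]), 'tcp_rot': array([ 9.873e-01,  1.587e-01, -1.000e-04, -6.000e-04]), 'ft_force': array([-0.1589,  0.6715,  0.3161]), 'moment': array([-0.0134,  0.0144, -0.0182]), 'grip_force': np.float64(0.0), 'gripper_width': np.float64(0.0854)} 0.0187
scene [[495.0, 0.0, 280.2], [0.0, 495.0, 209.8], [0.0, 0.0, 1.0]] [[-0.995, -0.073, 0.07, 0.487], [-0.1, 0.593, -0.799, 0.739], [0.017, -0.802, -0.597, 0.645], [0.0, 0.0, 0.0, 1.0]]
rack [(0.6, [0.577, -0.134, -0.003])]
end_post [(0.43, [0.472, -0.121, 0.008])]
dropper_bottle [(0.94, [0.512, -0.294, -0.001]), (0.75, [0.418, 0.064, -0.002]), (0.2, [0.433, -0.241, 0.003])]
flux_tin [(0.84, [0.433, -0.239, 0.002])]
tray_a [(0.74, [0.405, -0.127, -0.002]), (0.71, [0.4, 0.149, 0.0])]
top [[399.2, 0.0, 279.2], [0.0, 399.2, 216.2], [0.0, 0.0, 1.0]] [[-0.006, -0.984, 0.178, 0.377], [-1.0, 0.003, -0.019, -0.053], [0.018, -0.178, -0.984, 0.997], [0.0, 0.0, 0.0, 1.0]]
rack [(0.85, [0.579, -0.135, 0.004])]
end_post [(0.36, [0.477, -0.121, 0.012])]
dropper_bottle [(0.47, [0.51, -0.294, -0.001]), (0.45, [0.42, 0.06, 0.002])]
flux_tin [(0.97, [0.436, -0.24, 0.003])]
tray_a [(0.92, [0.406, -0.132, 0.002]), (0.89, [0.4, 0.145, -0.0])]
```

View pics/scene0.png

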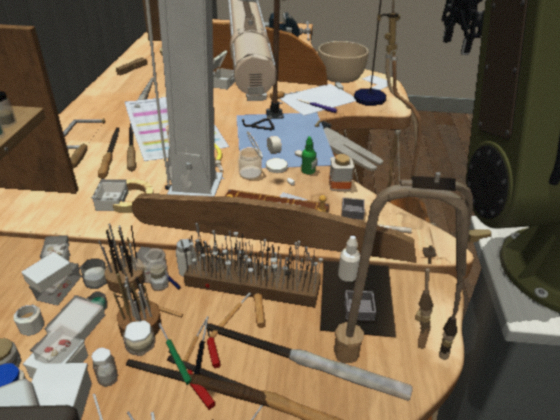

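View pics/top0.png

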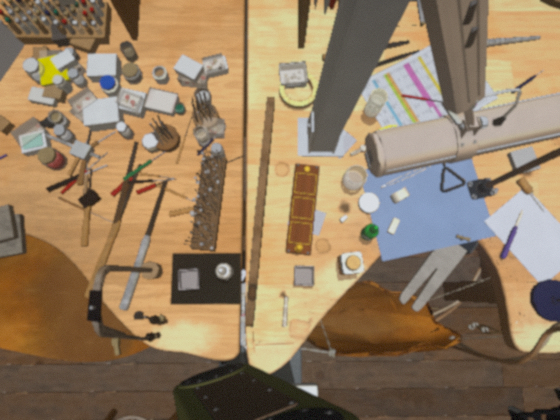

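The scene shows the white bottle at (349,258) with the green look-alike at (308,155). The tin is at (342,170), and the trays are at (352,208) and (360,305). In the top picture the white bottle is at (224,270), green (371,232), tin (350,263), trays (303,276) and (188,279), and the rack at (303,208).

Candidates for the bottle are the white one at scene (349,258), world about (0.42, 0.06), and the green one at (308,155), world about (0.51, -0.29). I choose the white one and check it in a close crop.

```bash
cat > h.py <<'E'
from plant import state, imaging, robot
import cv2, numpy as np
def cloud(c,d):
    i=imaging.camera_info(c); K=np.array(i["K"]);T=np.array(i["extrinsics"])
    v,u=np.mgrid[:d.shape[0],:d.shape[1]]
    P=np.stack([(u-K[0,2])/K[0,0]*d,(v-K[1,2])/K[1,1]*d,d],-1)
    P=P@T[:3,:3].T+T[:3,3]; P[d==0]=np.nan; return P
def rect(xy):
    (c,s,a)=cv2.minAreaRect((np.asarray(xy)*1000).astype(np.float32))
    return np.round(c,1),np.round(s,1),round(a,1)
def fields(s=None):
    s=s or state(); return np.round(s["tool_pos"],4),np.round(s["tcp_rot"],4),np.round(s["ft_force"],1),s["gripper_width"],s["grip_force"],s["time_s"]
E
python3 - <<'E'
from h import *
p={c:cv2.imread(f"pics/{c}0.png") for c in("scene","top")}
z=lambda a,x,y,w,h,W,H: cv2.resize(a[y:y+h,x:x+w],(W,H),interpolation=cv2.INTER_CUBIC)
A=z(p["top"],165,155,215,155,800,577)
cv2.imwrite("pics/c1.png",A)
cv2.imwrite("pics/c2.png",z(p["scene"],220,140,200,150,800,600))
for c in("top","scene"):
    imaging.get_image(c)
    for n in ("rack","end_post","dropper_bottle","flux_tin","tray_a"):
        d=np.load(f"pics/{c}0.npy");P=cloud(c,d)
        for r in imaging.cut_out(c,n):
            m=r["region"]&(d>0)
            if m.sum()<8: continue
            ys,xs=np.nonzero(m);Q=P[m];zt=np.percentile(Q[:,2],95)
            t=Q[Q[:,2]>zt-0.008]
            print(c,n,round(r["conf"],2),"px",xs.mean().round(),ys.mean().round(),"ztop",zt.round(4),"rect all",rect(Q[:,:2]),"top",rect(t[:,:2]))
d=np.load("pics/top0.npy");P=cloud("top",d)
for u,v in[(330,140),(325,120),(262,208),(262,170),(268,110),(380,150),(400,150),(330,80),(303,208),(308,165),(299,248)]: print(u,v,np.round(P[v,u],3))
E
```

```text
top rack 0.96 px 303.0 209.0 ztop 0.0138 rect all (array([ 578.6, -131. ]), array([ 69.9, 239.3]), 82.8) top (array([ 576.6, -130.9]), array([ 64.1, 231.9]), 83.1)
top rack 0.41 px 189.0 279.0 ztop 0.0259 rect all (array([399.3, 150.1]), array([49.1, 54.2]), 5.9) top (array([400.5, 148.3]), array([47.7, 48.5]), 3.0)
top end_post 0.5 px 298.0 248.0 ztop 0.0487 rect all (array([ 473.4, -117. ]), array([15.8, 12.1]), 40.2) top (array([ 473.6, -117.1]), array([13.5, 11.5]), 44.0)
top dropper_bottle 0.8 px 225.0 271.0 ztop 0.092 rect all (array([418.3,  59.1]), array([32.7, 33.4]), 44.6) top (array([419.4,  62.3]), array([10.8, 12.9]), 63.0)
top dropper_bottle 0.53 px 298.0 248.0 ztop 0.0488 rect all (array([ 471.9, -117.3]), array([12.3, 10.8]), 26.2) top (array([ 472.4, -117.1]), array([11.8,  9.7]), 41.8)
top flux_tin 0.88 px 350.0 264.0 ztop 0.076 rect all (array([ 433.9, -240.1]), array([46.7, 47.1]), 6.4) top (array([ 436.1, -240.5]), array([32.6, 32.7]), 1.4)
top tray_a 0.76 px 189.0 279.0 ztop 0.0259 rect all (array([401.4, 150.8]), array([53.4, 54.1]), 3.1) top (array([400.5, 148
[... 994 characters left out ...]
37.9]), array([31.7, 31.5]), 46.5)
scene tray_a 0.86 px 363.0 305.0 ztop 0.0265 rect all (array([397.6, 183.2]), array([ 47.9, 118.7]), 3.7) top (array([397.6, 183.2]), array([ 47.9, 118.7]), 3.7)
scene tray_a 0.62 px 354.0 208.0 ztop 0.0258 rect all (array([ 403.5, -147.1]), array([88.3, 51.9]), 86.6) top (array([ 406.5, -129.5]), array([52. , 47.4]), 87.8)
330 140 [ 0.721 -0.191  0.105]
325 120 [ 0.715 -0.162  0.233]
262 208 [ 0.562 -0.03   0.085]
262 170 [ 0.653 -0.03   0.085]
268 110 [ 0.812 -0.044  0.071]
380 150 [ 0.629 -0.254  0.292]
400 150 [ 0.629 -0.291  0.293]
330 80 [ 0.716 -0.15   0.389]
303 208 [ 0.577 -0.132  0.009]
308 165 [ 0.691 -0.147  0.005]
299 248 [ 0.472 -0.118  0.047]
```

View pics/c1.png

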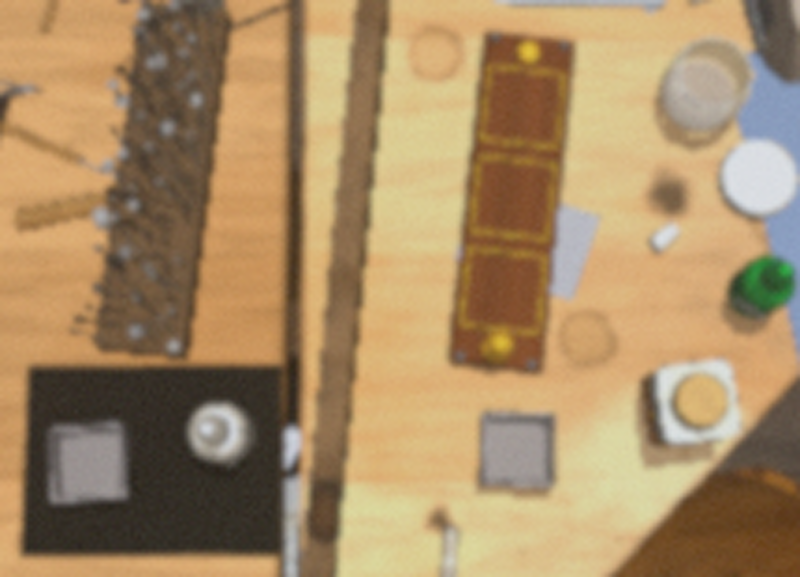

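View pics/c2.png

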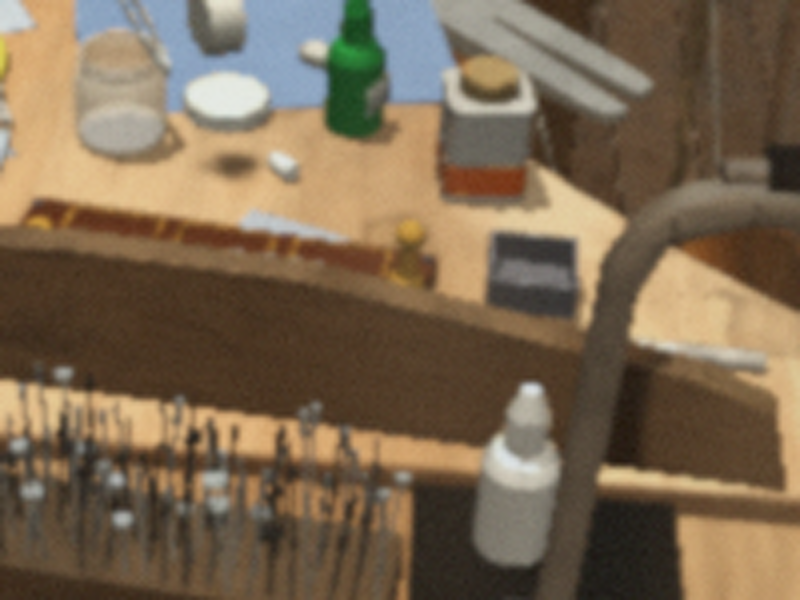

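The white bottle stands on the dark mat at crop-1 (218,433), which confirms the choice. The post with the tall ball is at crop-1 (500,345), the near end of the rack, so the near square takes the bottle, the middle the tin and the far square the trays.

Next I refine the poses and check the clearances.

```bash
python3 - <<'E'
from h import *
ds=[np.load("pics/top0.npy")]+[imaging.get_image("top")[1] for _ in range(3)]
d=np.median(ds,0); P=cloud("top",d); Q=P.reshape(-1,3); Q=Q[~np.isnan(Q[:,0])]
def sel(c,r,z0,z1):
    return Q[(np.hypot(*(Q[:,:2]-c).T)<r)&(Q[:,2]>z0)&(Q[:,2]<z1)]
for n,c,r,z0,z1 in [("tray_a",(.407,-.129),.045,.018,.035),("tray_b",(.4005,.148),.045,.018,.035),("tin body",(.435,-.24),.045,.05,.07),("tin cap",(.435,-.24),.045,.07,.09),("bottle all",(.419,.06),.03,.01,.11),("bottle cyl",(.419,.06),.03,.035,.06),("bottle tip",(.419,.06),.03,.085,.11),("post",(.473,-.117),.02,.03,.06)]:
    q=sel(c,r,z0,z1); print(n,len(q),rect(q[:,:2]),"mean",np.round(q.mean(0),4))
print("z table",[np.round(np.median(sel(c,.02,-.05,.05)[:,2]),4) for c in((.36,-.13),(.38,.06),(.44,.13))])
pts=np.vstack([Q]+[cloud("scene",np.load("pics/scene0.npy")).reshape(-1,3)]); pts=pts[~np.isnan(pts[:,0])]
def hm(x0,x1,y0,y1,s=.02):
    print("cols y",[round(y,2) for y in np.arange(y1,y0,-s)])
    for x in np.arange(x1,x0,-s):
        print(f"{x:.2f}",*[f"{(lambda a: int(round(1000*np.max(a))) if len(a) else -99)(pts[(pts[:,0]<=x)&(pts[:,0]>x-s)&(pts[:,1]<=y)&(pts[:,1]>y-s)&(pts[:,2]<.8),2]):4d}" for y in np.arange(y1,y0,-s)])
hm(.30,.78,-.36,.26)
E
```

```text
tray_a 97 (array([ 407.6, -130.3]), array([48.6, 45.8]), 89.3) mean [ 0.4071 -0.1317  0.0242]
tray_b 106 (array([400.6, 148.6]), array([47.7, 48.5]), 2.0) mean [0.4021 0.1467 0.0243]
tin body 275 (array([ 435.4, -241.1]), array([49. , 48.9]), 6.6) mean [ 0.4346 -0.2387  0.0615]
tin cap 169 (array([ 436.2, -240.6]), array([32.6, 32.5]), 87.8) mean [ 0.4353 -0.2409  0.0739]
bottle all 215 (array([418.5,  60.6]), array([35.1, 35.2]), 44.6) mean [0.4174 0.058  0.0594]
bottle cyl 132 (array([418.2,  61.1]), array([34.6, 32.8]), 89.7) mean [0.4176 0.0586 0.0532]
bottle tip 29 (array([418.8,  62.7]), array([11.3, 13. ]), 29.0) mean [0.4188 0.0626 0.09  ]
post 35 (array([ 474.3, -117.9]), array([13.5, 13.5]), 46.2) mean [ 0.4741 -0.1181  0.0467]
z table [np.float64(-0.0015), np.float64(-0.0012), np.float64(-0.001)]
cols y [np.float64(0.26), np.float64(0.24), np.float64(0.22), np.float64(0.2), np.float64(0.18), np.float64(0.16), np.float64(0.14), np.float64(0.12), np.float64(0.1), np.float64(0.08), np.float64(0.06), np.float64(0.04), np.float64(0.02), np.float64(0.0), np.float64(-0.02), np.fl
[... 3435 characters left out ...]
   26   27    1    2    3    3    2   -2 -157 -160 -167 -180
0.38  330  330    0    3   27   28   27    3    3    2    3    2   67   67    0    1    1    1    1    1    2    2    2    2    1   -1  -99 -185 -209 -207 -195
0.36  336  340   -2    3    2    2    2    4    2    2    3    2   65   65    1    1    1   11    2    2    1    2    1    1   -2  -99 -360 -308 -295 -279 -261
0.34  329  330  206  197    0   -2   -1   -1    0    0    0   -2   62   61    1    1   13   12    3    3    2    2    2   -3  -99  -99 -369 -370 -368 -376 -378
0.32  313  325  199  113   -2   -1   -2   -2   -1   -2   -1   -3   54   54    1  499  755   12    1    3    2    2   -1  -99  -99 -409 -397 -403 -408 -416 -412
```

```bash
cat >> h.py <<'E'
def go(*T):
    """waypoints x,y,z(m),yaw(deg of tool x) -> tool-frame [az rad, shift cm]"""
    from scipy.spatial.transform import Rotation as R
    s=state(); q=R.from_quat(s["tcp_rot"]); p=np.array(s["tool_pos"]); y0=np.degrees(2*np.arctan2(*s["tcp_rot"][[1,0]]))
    print("now",np.round(p,4),"yaw",round((y0+180)%360-180,2),"w",round(s["gripper_width"],4),"t",s["time_s"],"F",np.round(s["ft_force"],1))
    for x,y,z,w in T:
        Rt=R.from_euler("z",w,degrees=True)*R.from_quat([1,0,0,0])
        print((x,y,z,w),"turn",np.round((q.inv()*Rt).as_rotvec(),3),"shift cm",np.round(q.inv().apply(np.array([x,y,z])-p)*100,2))
E
python3 - <<'E'
from h import *
go((.4075,-.130,.19,89.3),(.4075,-.130,.09,89.3),(.4075,-.130,.005,89.3))
P=cloud("scene",np.load("pics/scene0.npy")).reshape(-1,3);P=np.vstack([P,cloud("top",np.load("pics/top0.npy")).reshape(-1,3)])
for z in(.05,.15,.25,.35,.45,.55):
    q=P[(P[:,0]>.6)&(P[:,0]<.8)&(P[:,1]>-.24)&(P[:,1]<-.08)&(abs(P[:,2]-z)<.05)&(P[:,2]>.03)]
    if len(q): print(z,len(q),np.percentile(q[:,0],[1,5,20]).round(3),np.percentile(q[:,1],[2,50,98]).round(3))
E
```

```text
now [ 0.1724 -0.5223  0.1931] yaw 18.27 w 0.0855 t 1.35 F [-0.5 -0.1 -0.5]
(0.4075, -0.13, 0.19, 89.3) turn [-0.   -0.   -1.24] shift cm [ 34.62 -29.88   0.31]
(0.4075, -0.13, 0.09, 89.3) turn [-0.   -0.   -1.24] shift cm [ 34.62 -29.88  10.31]
(0.4075, -0.13, 0.005, 89.3) turn [-0.   -0.   -1.24] shift cm [ 34.62 -29.88  18.81]
0.05 1714 [0.636 0.645 0.72 ] [-0.239 -0.148 -0.141]
0.15 2615 [0.714 0.716 0.718] [-0.203 -0.153 -0.146]
0.25 3193 [0.67  0.711 0.714] [-0.207 -0.154 -0.149]
0.35 4048 [0.706 0.707 0.709] [-0.205 -0.154 -0.149]
0.45 2567 [0.702 0.703 0.704] [-0.208 -0.157 -0.15 ]
0.55 2817 [0.683 0.693 0.699] [-0.237 -0.179 -0.15 ]
```

Emit:
{"fn": "step_arm", "kwargs": {"commands": [[0,0,-1.24,34.6,-29.9,0.3,-0.5],[0,0,-1.24,34.6,-29.9,0.3,-0.5],[0,0,-1.24,34.6,-29.9,0.3,-0.5],[0,0,-1.24,34.6,-29.9,0.3,-0.5],[0,0,-1.24,34.6,-29.9,0.3,-0.5],[0,0,-1.24,34.6,-29.9,0.3,-0.5],[0,0,-1.24,34.6,-29.9,0.3,-0.5],[0,0,-1.24,34.6,-29.9,0.3,-0.5],[0,0,-1.24,34.6,-29.9,0.3,-0.5],[0,0,-1.24,34.6,-29.9,0.3,-0.5],[0,0,-1.24,34.6,-29.9,0.3,-0.5],[0,0,-1.24,34.6,-29.9,0.3,-0.5],[0,0,-1.24,34.6,-29.9,10.3,-0.5],[0,0,-1.24,34.6,-29.9,10.3,-0.5],[0,0,-1.24,34.6,-29.9,10.3,-0.5]], "force": 20}}

```text
time_s: 3.22
tool_pos: [0.4059, -0.1297, 0.0885]
tcp_rot: [0.712, 0.703, -0.001, -0.002]
ft_force: [-0.7, -0.1, 0.6]
gripper_width: 0.0646
grip_force: 0.0
```

```bash
python3 - <<'E'
from h import *
go((.4075,-.130,.005,89.3))
p,d=imaging.get_image("scene"); cv2.imwrite("pics/s1.png",cv2.cvtColor(cv2.resize(p[100:270,250:480],(800,591)),cv2.COLOR_RGB2BGR))
E
```

```text
now [ 0.4059 -0.1297  0.0885] yaw 89.28 w 0.0646 t 3.225 F [-0.7 -0.1  0.6]
(0.4075, -0.13, 0.005, 89.3) turn [-0.004 -0.002 -0.   ] shift cm [-0.04  0.2   8.35]
```

View pics/s1.png

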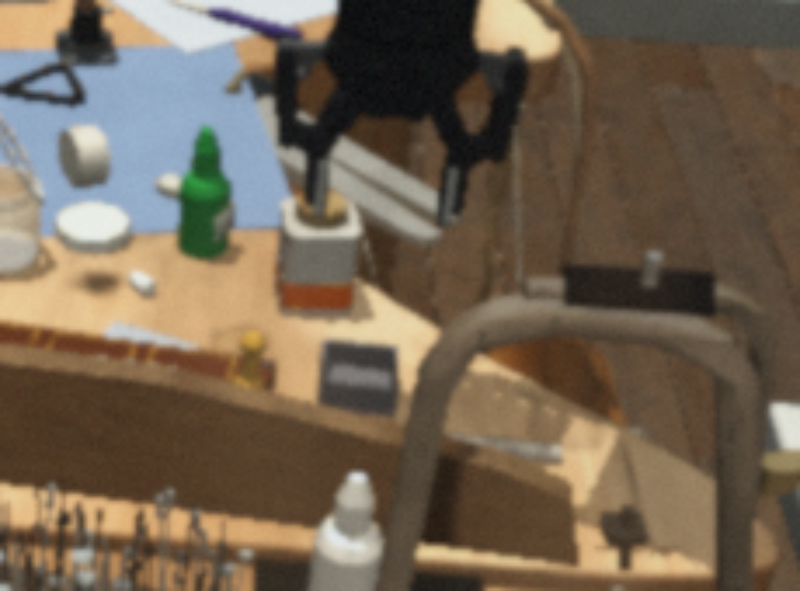

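The crop shows the open gripper at (400,100), above and behind tray_a at (358,375), with the tin at (320,250). The fingers span left to right along world x, as intended, so I lower and squeeze to centre the tray.

Emit:
{"fn": "step_arm", "kwargs": {"commands": [[0,0,0,0,0.1,5,-0.5],[0,0,0,0,0.1,7.5,-0.5],[0,0,0,0,0.1,8.3,-0.5],[0,0,0,0,0.1,8.3,-0.5],[0,0,0,0,0.1,8.3,0.2],[0,0,0,0,0.1,8.3,0.2],[0,0,0,0,0.1,8.3,0.2],[0,0,0,0,0.1,8.3,0.2],[0,0,0,0,0.1,8.3,0.2]], "force": 20}}

```text
time_s: 4.4
tool_pos: [0.4082, -0.1299, 0.0071]
tcp_rot: [0.711, 0.703, 0.0, -0.0]
ft_force: [-0.4, -0.2, 0.1]
gripper_width: 0.0343
grip_force: 0.0
```

```bash
python3 - <<'E'
from h import *
p,d=imaging.get_image("scene"); q,e=imaging.get_image("top")
A=cv2.resize(p[150:270,280:440],(800,600))[:, :]; B=cv2.resize(q[200:320,260:400],(700,600))
cv2.imwrite("pics/s2.png",cv2.cvtColor(np.hstack([cv2.resize(A,(400,300)),cv2.resize(B,(350,300))]),cv2.COLOR_RGB2BGR))
E
```

```text
(no output)
```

View pics/s2.png

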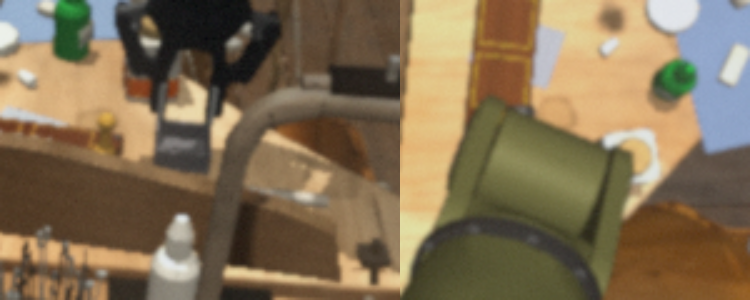

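```bash
python3 - <<'E'
from h import *
print(fields())
P=cloud("scene",imaging.get_image("scene")[1]).reshape(-1,3)
q=P[(abs(P[:,0]-.407)<.06)&(P[:,1]<-.09)&(P[:,1]>-.17)&(P[:,2]>-.01)&(P[:,2]<.1)]
for z in np.arange(0,.1,.01):
    a=q[(q[:,2]>=z)&(q[:,2]<z+.01)]
    if len(a): print(round(z,3),len(a),"x",np.percentile(a[:,0],[1,25,75,99]).round(3),"y",np.percentile(a[:,1],[2,50,98]).round(3))
E
```

```text
(array([ 0.4082, -0.1299,  0.0071]), array([ 0.7113,  0.7029, -0.    , -0.    ]), array([0.5, 0.4, 0.3]), 0.03423591494014595, 0.0, 4.5)
0.0 235 x [0.348 0.391 0.425 0.462] y [-0.168 -0.141 -0.105]
0.01 194 x [0.385 0.397 0.423 0.466] y [-0.155 -0.128 -0.103]
0.02 147 x [0.383 0.391 0.422 0.43 ] y [-0.154 -0.121 -0.104]
0.04 12 x [0.385 0.39  0.438 0.466] y [-0.131 -0.12  -0.117]
0.05 50 x [0.378 0.385 0.431 0.437] y [-0.137 -0.12  -0.117]
0.06 60 x [0.378 0.386 0.432 0.438] y [-0.135 -0.121 -0.117]
0.07 53 x [0.377 0.384 0.431 0.437] y [-0.125 -0.121 -0.115]
0.08 58 x [0.37  0.385 0.43  0.441] y [-0.132 -0.12  -0.116]
0.09 143 x [0.361 0.376 0.439 0.456] y [-0.136 -0.118 -0.115]
```

```bash
python3 - <<'E'
from h import *
p,d=imaging.get_image("scene"); P=cloud("scene",d)
c=(slice(155,230),slice(315,400))
A=cv2.resize(p[c],(400,353),interpolation=cv2.INTER_CUBIC)
z=np.nan_to_num(P[...,2][c],nan=-.05); B=cv2.applyColorMap(cv2.resize((np.clip((z+.05)/.2,0,1)*255).astype(np.uint8),(400,353),interpolation=cv2.INTER_NEAREST),cv2.COLORMAP_JET)
cv2.imwrite("pics/s3.png",np.hstack([cv2.cvtColor(np.clip(A*1.6,0,255).astype(np.uint8),cv2.COLOR_RGB2BGR),B]))
K=imaging.camera_info("scene");T=np.linalg.inv(K["extrinsics"])
for X in [(.408,-.13,.007),(.391,-.119,.007),(.425,-.119,.007),(.391,-.119,.045)]:
    q=T[:3,:3]@np.array(X)+T[:3,3];q=np.array(K["K"])@q;print(X,q[:2]/q[2], "crop",(q[0]/q[2]-315)*4.7,(q[1]/q[2]-155)*4.7)
E
```

```text
(0.408, -0.13, 0.007) [351.58155665 210.79330224] crop 171.9333162631829 262.22852050699476
(0.391, -0.119, 0.007) [359.63656107 214.42977549] crop 209.79183704327016 279.31994480199813
(0.425, -0.119, 0.007) [343.70055219 213.25693664] crop 134.89259530001144 273.80760219559045
(0.391, -0.119, 0.045) [361.68357001 199.99000827] crop 219.41277906267203 211.453038855096
```

View pics/s3.png

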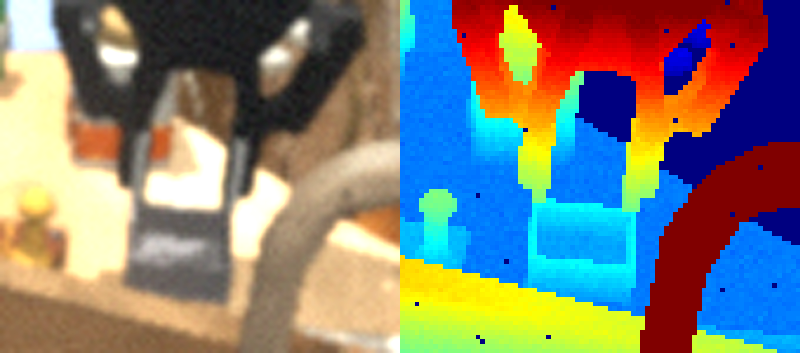

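The fingertips end at crop (135,200) and (235,207), just above the tray's far rim. By depth they are at z ≈ 0.045, while the reported TCP z is 0.007, so the closing missed above the tray. I check this discrepancy by opening and descending a little.

```bash
python3 - <<'E'
from h import *
P=cloud("scene",imaging.get_image("scene")[1]); Q=P.reshape(-1,3)
q=Q[(abs(Q[:,0]-.408)<.08)&(Q[:,1]<-.06)&(Q[:,1]>-.2)&(Q[:,2]>.03)&(Q[:,2]<.4)]
for z in np.arange(.03,.3,.015):
    a=q[(q[:,2]>=z)&(q[:,2]<z+.015)]
    if len(a)>3: print(round(z,3),len(a),"x",np.percentile(a[:,0],[1,25,50,75,99]).round(3),"y",np.percentile(a[:,1],[2,50,98]).round(3))
K=imaging.camera_info("scene");T=np.linalg.inv(K["extrinsics"])
for dz in(0,.02,.04):
  for x in(.374,.438):
    q=T[:3,:3]@np.array((x,-.119,.0885+dz))+T[:3,3];q=np.array(K["K"])@q;u=q[:2]/q[2];print(dz,x,"s1 crop",((u-[250,100])*3.478).round())
E
```

```text
0.03 30 x [0.466 0.471 0.474 0.477 0.48 ] y [-0.12  -0.114 -0.109]
0.045 82 x [0.379 0.389 0.43  0.47  0.478] y [-0.133 -0.119 -0.11 ]
0.06 91 x [0.378 0.385 0.391 0.432 0.438] y [-0.134 -0.121 -0.116]
0.075 84 x [0.374 0.385 0.39  0.431 0.44 ] y [-0.13  -0.12  -0.115]
0.09 239 x [0.359 0.372 0.391 0.441 0.458] y [-0.138 -0.118 -0.115]
0.105 202 x [0.352 0.365 0.412 0.436 0.463] y [-0.139 -0.118 -0.111]
0.12 293 x [0.347 0.383 0.406 0.43  0.468] y [-0.129 -0.118 -0.11 ]
0.135 468 x [0.343 0.37  0.407 0.444 0.473] y [-0.138 -0.119 -0.108]
0.15 279 x [0.361 0.385 0.411 0.434 0.454] y [-0.134 -0.119 -0.109]
0.165 133 x [0.371 0.391 0.412 0.433 0.445] y [-0.124 -0.099 -0.092]
0.18 265 x [0.372 0.392 0.411 0.429 0.445] y [-0.121 -0.097 -0.09 ]
0.195 282 x [0.373 0.394 0.411 0.428 0.445] y [-0.124 -0.097 -0.09 ]
0.21 359 x [0.372 0.391 0.41  0.429 0.443] y [-0.136 -0.101 -0.091]
0.225 230 x [0.375 0.394 0.41  0.425 0.442] y [-0.122 -0.101 -0.093]
0.24 142 x [0.374 0.384 0.393 0.408 0.44 ] y [-0.122 -0.1   -0.075]
0.255 201 x [0.38  0.415 0.428 0.44  0.456] y [-0.093 -0.075 -0.066]
0.27 339 x [0.387 0.407 0.424 0.443 0.462] y [-0.092 -0.071 -0.063]
0.285 391 x [0.38  0.403 0.424 0.443 0.463] y [-0.093 -0.071 -0.061]
0.3 429 x [0.382 0.403 0.421 0.441 0.461] y [-0.126 -0.071 -0.061]
0 0.374 s1 crop [426. 290.]
0 0.438 s1 crop [317. 282.]
0.02 0.374 s1 crop [431. 261.]
0.02 0.438 s1 crop [320. 253.]
0.04 0.374 s1 crop [435. 231.]
0.04 0.438 s1 crop [323. 224.]
```

Emit:
{"fn": "step_arm", "kwargs": {"commands": [[0,0,0,0,0,0,-0.5],[0,0,0,0,0,0,-0.5],[0,0,0,0,0,0,-0.5],[0,0,0,0,0,0.3,-0.5],[0,0,0,0,0,0.6,-0.5],[0,0,0,0,0,0.6,-0.5]]}}

```text
time_s: 5.4
tool_pos: [0.4081, -0.1299, 0.0008]
tcp_rot: [0.711, 0.703, -0.0, -0.0]
ft_force: [0.5, 0.1, 0.8]
gripper_width: 0.0639
grip_force: 0.0
```

```bash
python3 - <<'E'
from h import *
P=np.vstack([cloud("scene",imaging.get_image("scene")[1]).reshape(-1,3) for _ in range(3)])
for x0,x1 in((.355,.3815),(.434,.460)):
    q=P[(P[:,0]>x0)&(P[:,0]<x1)&(abs(P[:,1]+.125)<.012)&(P[:,2]>.005)&(P[:,2]<.1)]
    print(len(q),np.sort(q[:,2])[:12].round(4),np.histogram(q[:,2],np.arange(.005,.1,.005))[0], np.percentile(q[:,0],[2,98]).round(3))
go((.408,-.13,-.03,89.3))
E
```

```text
553 [0.0445 0.0446 0.0447 0.0454 0.0456 0.0458 0.0461 0.0465 0.0465 0.0465
 0.0468 0.0471] [ 0  0  0  0  0  0  0  3 25 32 35 54 42 38 52 44 41 67] [0.356 0.376]
522 [0.0059 0.0065 0.0079 0.0089 0.0091 0.0092 0.0104 0.0106 0.0113 0.0115
 0.0118 0.0121] [ 6  7  0  0  0  0  0  0  9 33 40 40 45 43 32 33 39 78] [0.439 0.459]
now [ 0.4083 -0.1299  0.0011] yaw 89.31 w 0.0641 t 5.55 F [-0.4  1.   0.2]
(0.408, -0.13, -0.03, 89.3) turn [ 0. -0.  0.] shift cm [-0.01 -0.03  3.11]
```

Tips read z ≈ 0.044 at 64 mm opening with the TCP reported at 0.001. The real fingertips are therefore about 36 mm (plus swing) above the reported TCP, and I will use that empirical offset. Opening is narrowed to 56 mm so the outer finger clears the rack end.

Emit:
{"fn": "step_arm", "kwargs": {"commands": [[0,0,0,0,-0.1,0,-0.32],[0,0,0,0,-0.1,1,-0.32],[0,0,0,0,-0.1,2,-0.32],[0,0,0,0,-0.1,2.6,-0.32],[0,0,0,0,-0.1,3.0,-0.32],[0,0,0,0,-0.1,3.0,-0.32],[0,0,0,0,-0.1,3.0,0.1],[0,0,0,0,-0.1,3.0,0.1],[0,0,0,0,-0.1,3.0,0.1],[0,0,0,0,-0.1,3.0,0.1],[0,0,0,0,-0.1,3.0,0.1]], "force": 20}}

```text
time_s: 6.92
tool_pos: [0.4074, -0.13, -0.0288]
tcp_rot: [0.711, 0.703, 0.0, 0.0]
ft_force: [-0.9, 0.7, 4.5]
gripper_width: 0.0478
grip_force: 21.6
```

Emit:
{"fn": "step_arm", "kwargs": {"commands": [[0,0,0,0,0,0,-0.32],[0,0,0,0,0,0,-0.32],[0,0,0,0,0,-4,-0.4],[0,0,0,0,0,-5,-0.4],[0,0,1.571,0,0,-5,-0.4],[0,0,1.571,0,0,-5,-0.4],[0,0,1.571,0,0,-5,-0.4],[0,0,1.571,0,0,-5,-0.4],[0,0,1.571,0,0,-5,-0.4],[0,0,1.571,0,0,-5,-0.4],[0,0,1.571,0,0,-5,-0.4],[0,0,1.571,0,0,-5,-0.4],[0,0,1.571,0,0,-5,-0.4],[0,0,1.571,0,0,-5,-0.4],[0,0,1.571,0,0,-5,-0.4],[0,0,1.571,0,0,-5,-0.4]]}}

```text
time_s: 8.93
tool_pos: [0.4072, -0.1299, 0.021]
tcp_rot: [1.0, -0.006, -0.0, -0.0]
ft_force: [-0.2, -0.7, -0.5]
gripper_width: 0.0595
grip_force: 0.0
```

Emit:
{"fn": "step_arm", "kwargs": {"commands": [[0,0,0,0,0,3,-0.4],[0,0,0,0,0,4.2,-0.4],[0,0,0,0,0,4.8,-0.4],[0,0,0,0,0,4.8,-0.4],[0,0,0,0,0,4.8,0.1],[0,0,0,0,0,4.8,0.1],[0,0,0,0,0,4.8,0.1],[0,0,0,0,0,4.8,0.1],[0,0,0,0,0,4.8,0.1],[0,0,0,0,0,4.8,0.1]], "force": 25}}

```text
time_s: 10.18
tool_pos: [0.4076, -0.13, -0.0263]
tcp_rot: [1.0, -0.006, 0.001, 0.0]
ft_force: [-1.2, 0.4, 6.7]
gripper_width: 0.0473
grip_force: 25.5
```

```bash
python3 - <<'E'
from h import *
print(fields())
go((.4075,-.13,.06,-.7),(.640,-.1385,.06,-6.9),(.640,-.1385,-.017,-6.9))
E
```

```text
(array([ 0.4076, -0.13  , -0.0263]), array([ 1.0e+00, -6.1e-03,  5.0e-04,  2.0e-04]), array([-1.2,  0.4,  6.7]), 0.04728509604118434, 25.524138808250427, 10.175)
now [ 0.4076 -0.13   -0.0263] yaw -0.7 w 0.0473 t 10.175 F [-1.2  0.4  6.7]
(0.4075, -0.13, 0.06, -0.7) turn [ 0.    -0.001  0.   ] shift cm [-0.    0.   -8.63]
(0.64, -0.1385, 0.06, -6.9) turn [ 0.    -0.001  0.108] shift cm [23.25  0.57 -8.6 ]
(0.64, -0.1385, -0.017, -6.9) turn [ 0.    -0.001  0.108] shift cm [23.25  0.57 -0.9 ]
```

Emit:
{"fn": "step_arm", "kwargs": {"commands": [[0,0,0,0,0,-4,0.1],[0,0,0,0,0,-8.6,0.1],[0,0,0.108,6,0.15,-8.6,0.1],[0,0,0.108,12,0.3,-8.6,0.1],[0,0,0.108,18,0.45,-8.6,0.1],[0,0,0.108,22,0.57,-8.6,0.1],[0,0,0.108,23.25,0.57,-8.6,0.1],[0,0,0.108,23.25,0.57,-8.6,0.1],[0,0,0.108,23.25,0.57,-4,0.1],[0,0,0.108,23.25,0.57,-4,0.1],[0,0,0.108,23.25,0.57,-4,0.1]]}}

```text
time_s: 11.55
tool_pos: [0.6399, -0.1387, 0.0148]
tcp_rot: [0.998, -0.06, 0.001, 0.0]
ft_force: [0.4, -0.3, 0.4]
gripper_width: 0.0477
grip_force: 27.0
```

```bash
python3 - <<'E'
from h import *
print(fields())
go((.640,-.1385,-.013,-6.9))
p,d=imaging.get_image("scene"); q,e=imaging.get_image("top")
A=cv2.resize(p[100:250,180:380],(400,300)); B=cv2.resize(q[130:280,230:430],(400,300))
cv2.imwrite("pics/s4.png",cv2.cvtColor(np.hstack([A,B]),cv2.COLOR_RGB2BGR))
E
```

```text
(array([ 0.6399, -0.1387,  0.0148]), array([ 9.982e-01, -6.020e-02,  7.000e-04,  1.000e-04]), array([ 0.4, -0.3,  0.4]), 0.04772468239400449, 26.9528129696846, 11.55)
now [ 0.6399 -0.1387  0.0148] yaw -6.9 w 0.0477 t 11.55 F [ 0.4 -0.3  0.4]
(0.64, -0.1385, -0.013, -6.9) turn [ 0.    -0.001  0.   ] shift cm [-0.   -0.02  2.78]
```

View pics/s4.png

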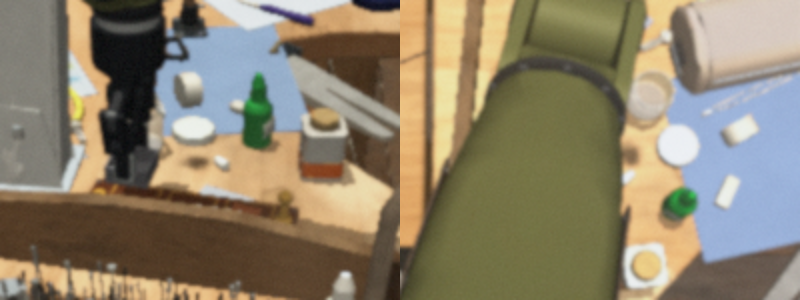

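The left half shows the gripper at (125,130) holding the tray over the far end of the rack, clear of the column at left. In the top view the arm hides the rack. I lower and release.

Emit:
{"fn": "step_arm", "kwargs": {"commands": [[0,0,0,0,0,1.5,0.1],[0,0,0,0,0,2.5,0.1],[0,0,0,0,0,2.85,0.1],[0,0,0,0,0,2.85,0.1],[0,0,0,0,0,2.85,0.1],[0,0,0,0,0,2.85,-0.1],[0,0,0,0,0,2.85,-0.4],[0,0,0,0,0,2.85,-0.4],[0,0,0,0,0,1,-0.4],[0,0,0,0,0,-4,-0.4],[0,0,0,0,0,-12,-0.4],[0,0,0,0,0,-12,-0.4],[0,0,0,0,0,-12,-0.4]]}}

```text
time_s: 13.28
tool_pos: [0.6401, -0.1386, 0.1347]
tcp_rot: [0.998, -0.06, 0.001, 0.0]
ft_force: [0.0, 0.0, -0.6]
gripper_width: 0.0598
grip_force: 0.0
```

```bash
python3 - <<'E'
from h import *
go((.52,0.0,.134,40),(.4006,.1486,.134,92),(.4006,.1486,.03,92),(.4006,.1486,-.026,92))
E
```

```text
now [ 0.6401 -0.1386  0.1347] yaw -6.89 w 0.0598 t 13.275 F [ 0.   0.  -0.6]
(0.52, 0.0, 0.134, 40) turn [ 0.001 -0.002 -0.818] shift cm [-13.58 -12.32   0.03]
(0.4006, 0.1486, 0.134, 92) turn [ 0.003 -0.002 -1.726] shift cm [-2.722e+01 -2.564e+01 -1.000e-02]
(0.4006, 0.1486, 0.03, 92) turn [ 0.003 -0.002 -1.726] shift cm [-27.25 -25.64  10.39]
(0.4006, 0.1486, -0.026, 92) turn [ 0.003 -0.002 -1.726] shift cm [-27.26 -25.64  15.99]
```

Emit:
{"fn": "step_arm", "kwargs": {"commands": [[0,0,-1.726,-27.2,-25.6,0,-0.4],[0,0,-1.726,-27.2,-25.6,0,-0.4],[0,0,-1.726,-27.2,-25.6,0,-0.4],[0,0,-1.726,-27.2,-25.6,0,-0.4],[0,0,-1.726,-27.2,-25.6,0,-0.4],[0,0,-1.726,-27.2,-25.6,0,-0.4],[0,0,-1.726,-27.2,-25.6,0,-0.4],[0,0,-1.726,-27.2,-25.6,0,-0.4],[0,0,-1.726,-27.2,-25.6,0,-0.4],[0,0,-1.726,-27.2,-25.6,0,-0.4],[0,0,-1.726,-27.2,-25.6,0,-0.4],[0,0,-1.726,-27.2,-25.6,6,-0.4],[0,0,-1.726,-27.2,-25.6,9,-0.4],[0,0,-1.726,-27.2,-25.6,9,-0.4]]}}

```text
time_s: 15.02
tool_pos: [0.3987, 0.1479, 0.0411]
tcp_rot: [0.695, 0.719, -0.002, -0.001]
ft_force: [-0.5, -0.6, -0.0]
gripper_width: 0.0594
grip_force: 0.0
```

```bash
python3 - <<'E'
from h import *
go((.4006,.1486,-.026,92))
q,e=imaging.get_image("top"); P=cloud("top",e).reshape(-1,3)
t=P[(abs(P[:,0]-.64)<.045)&(abs(P[:,1]+.139)<.045)&(P[:,2]>.029)&(P[:,2]<.05)]
print("tray on rack",len(t),rect(t[:,:2]),t.mean(0).round(4))
p,d=imaging.get_image("scene")
A=cv2.resize(p[230:350,280:440],(400,300)); B=cv2.resize(q[140:290,230:430],(400,300))
cv2.imwrite("pics/s5.png",cv2.cvtColor(np.hstack([A,B]),cv2.COLOR_RGB2BGR))
E
```

```text
now [0.3987 0.1479 0.0411] yaw 91.95 w 0.0594 t 15.025 F [-0.5 -0.6 -0. ]
(0.4006, 0.1486, -0.026, 92) turn [-0.005  0.001 -0.001] shift cm [0.08 0.23 6.71]
tray on rack 112 (array([ 640.1, -137.9]), array([48. , 48.8]), 82.8) [ 0.6406 -0.1384  0.0354]
```

View pics/s5.png

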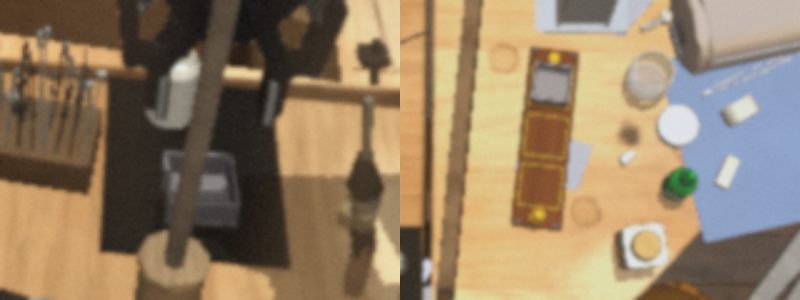

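The right half shows tray_a centred in the far square at (550,82); the camera measures (640.1, -137.9), within 1 mm of intent. At left tray_b is at (200,188) with the gripper above it. I continue with the same centring squeeze.

Emit:
{"fn": "step_arm", "kwargs": {"commands": [[0,0,0,0.05,0.1,3,-0.4],[0,0,0,0.05,0.1,5,-0.4],[0,0,0,0.05,0.1,6.5,-0.4],[0,0,0,0.05,0.1,6.5,-0.4],[0,0,0,0.05,0.1,6.5,0.1],[0,0,0,0.05,0.1,6.5,0.1],[0,0,0,0.05,0.1,6.5,0.1],[0,0,0,0.05,0.1,6.5,0.1],[0,0,0,0.05,0.1,6.5,0.1]], "force": 20}}

```text
time_s: 16.25
tool_pos: [0.4019, 0.1491, -0.021]
tcp_rot: [0.695, 0.719, 0.001, 0.0]
ft_force: [-1.0, 0.4, 7.7]
gripper_width: 0.0471
grip_force: 22.0
```

Emit:
{"fn": "step_arm", "kwargs": {"commands": [[0,0,0,0,0,0,-0.32],[0,0,0,0,0,0,-0.4],[0,0,0,0,0,-4,-0.4],[0,0,0,0,0,-5,-0.4],[0,0,1.571,0,0,-5,-0.4],[0,0,1.571,0,0,-5,-0.4],[0,0,1.571,0,0,-5,-0.4],[0,0,1.571,0,0,-5,-0.4],[0,0,1.571,0,0,-5,-0.4],[0,0,1.571,0,0,-5,-0.4],[0,0,1.571,0,0,-5,-0.4],[0,0,1.571,0,0,-5,-0.4],[0,0,1.571,0,0,-5,-0.4],[0,0,1.571,0,0,-5,-0.4],[0,0,1.571,0,0,-5,-0.4],[0,0,1.571,0,0,-5,-0.4]]}}

```text
time_s: 18.25
tool_pos: [0.4013, 0.1489, 0.028]
tcp_rot: [1.0, 0.018, -0.0, -0.0]
ft_force: [0.0, -0.4, -0.2]
gripper_width: 0.0595
grip_force: 0.0
```

Emit:
{"fn": "step_arm", "kwargs": {"commands": [[0,0,0,0,0,3,-0.4],[0,0,0,0,0,4.2,-0.4],[0,0,0,0,0,4.8,-0.4],[0,0,0,0,0,4.8,-0.4],[0,0,0,0,0,4.8,0.1],[0,0,0,0,0,4.8,0.1],[0,0,0,0,0,4.8,0.1],[0,0,0,0,0,4.8,0.1],[0,0,0,0,0,4.8,0.1],[0,0,0,0,0,4.8,0.1]], "force": 25}}

```text
time_s: 19.5
tool_pos: [0.4017, 0.149, -0.0192]
tcp_rot: [1.0, 0.017, 0.001, -0.0]
ft_force: [-1.6, 0.3, 6.9]
gripper_width: 0.0471
grip_force: 25.3
```

```bash
python3 - <<'E'
from h import *
print(fields())
go((.40,.1486,.13,2),(.640,-.1385,.13,-6.9),(.640,-.1385,.03,-6.9))
E
```

```text
(array([ 0.4017,  0.149 , -0.0192]), array([ 9.998e-01,  1.740e-02,  6.000e-04, -2.000e-04]), array([-1.6,  0.3,  6.9]), 0.04714069294531588, 25.261568427085876, 19.5)
now [ 0.4017  0.149  -0.0192] yaw 2.0 w 0.0471 t 19.5 F [-1.6  0.3  6.9]
(0.4, 0.1486, 0.13, 2) turn [-0.    -0.001 -0.   ] shift cm [ -0.16   0.03 -14.92]
(0.64, -0.1385, 0.13, -6.9) turn [-0.    -0.001  0.155] shift cm [ 22.83  29.56 -14.91]
(0.64, -0.1385, 0.03, -6.9) turn [-0.    -0.001  0.155] shift cm [22.82 29.56 -4.91]
```

Emit:
{"fn": "step_arm", "kwargs": {"commands": [[0,0,0,0,0,-5,0.1],[0,0,0,0,0,-10,0.1],[0,0,0,0,0,-14.9,0.1],[0,0,0,0,0,-14.9,0.1],[0,0,0.155,22.83,29.56,-14.9,0.1],[0,0,0.155,22.83,29.56,-14.9,0.1],[0,0,0.155,22.83,29.56,-14.9,0.1],[0,0,0.155,22.83,29.56,-14.9,0.1],[0,0,0.155,22.83,29.56,-14.9,0.1],[0,0,0.155,22.83,29.56,-14.9,0.1],[0,0,0.155,22.83,29.56,-14.9,0.1],[0,0,0.155,22.83,29.56,-14.9,0.1],[0,0,0.155,22.83,29.56,-10,0.1],[0,0,0.155,22.83,29.56,-7,0.1],[0,0,0.155,22.83,29.56,-7,0.1],[0,0,0.155,22.83,29.56,-7,0.1],[0,0,0.155,22.83,29.56,-7,0.1]]}}

```text
time_s: 21.62
tool_pos: [0.6405, -0.1385, 0.052]
tcp_rot: [0.998, -0.06, 0.001, 0.0]
ft_force: [0.6, -0.0, -1.1]
gripper_width: 0.047
grip_force: 26.8
```

```bash
python3 - <<'E'
from h import *
print(fields())
go((.640,-.1386,.0148,-6.9))
E
```

```text
(array([ 0.6405, -0.1385,  0.052 ]), array([ 9.982e-01, -5.990e-02,  1.300e-03,  3.000e-04]), array([ 0.6, -0. , -1.1]), 0.04702533491121781, 26.76106095314026, 21.625)
now [ 0.6405 -0.1385  0.052 ] yaw -6.87 w 0.047 t 21.625 F [ 0.6 -0.  -1.1]
(0.64, -0.1386, 0.0148, -6.9) turn [ 0.    -0.003  0.001] shift cm [-0.06  0.01  3.72]
```

Emit:
{"fn": "step_arm", "kwargs": {"commands": [[0,0,0,-0.04,0,1,0.1],[0,0,0,-0.04,0,2,0.1],[0,0,0,-0.04,0,2.6,0.1],[0,0,0,-0.04,0,3.0,0.1],[0,0,0,-0.04,0,3.4,0.1],[0,0,0,-0.04,0,3.6,0.1],[0,0,0,-0.04,0,3.6,0.1]]}}

```text
time_s: 22.5
tool_pos: [0.6394, -0.1386, 0.0142]
tcp_rot: [0.998, -0.06, 0.0, 0.0]
ft_force: [0.2, -0.1, 0.8]
gripper_width: 0.0469
grip_force: 26.8
```

Emit:
{"fn": "step_arm", "kwargs": {"commands": [[0,0,0,0.02,0,0.08,0.1],[0,0,0,0.02,0,0.08,0.1],[0,0,0,0.02,0,0.08,-0.1],[0,0,0,0.02,0,0.08,-0.4],[0,0,0,0.02,0,0.08,-0.4],[0,0,0,0.02,0,-2,-0.4],[0,0,0,0.02,0,-6,-0.4],[0,0,0,0.02,0,-11,-0.4],[0,0,0,0.02,0,-11,-0.4]]}}

```text
time_s: 23.62
tool_pos: [0.6415, -0.1391, 0.1303]
tcp_rot: [0.998, -0.06, 0.004, 0.001]
ft_force: [0.1, -0.2, -0.2]
gripper_width: 0.0597
grip_force: 0.0
```

```bash
python3 - <<'E'
from h import *
# tin sides: yaw 6.6; close along tool y; tool x yaw 6.6
go((.50,-.20,.126,6.6),(.4354,-.2411,.126,6.6),(.4354,-.2411,.06,6.6))
E
```

```text
now [ 0.6415 -0.1391  0.1303] yaw -6.89 w 0.0597 t 23.625 F [ 0.1 -0.2 -0.2]
(0.5, -0.2, 0.126, 6.6) turn [ 0.002 -0.009 -0.235] shift cm [-13.32   7.74   0.32]
(0.4354, -0.2411, 0.126, 6.6) turn [ 0.002 -0.009 -0.235] shift cm [-19.25  12.6    0.28]
(0.4354, -0.2411, 0.06, 6.6) turn [ 0.002 -0.009 -0.235] shift cm [-19.3   12.59   6.88]
```

Emit:
{"fn": "step_arm", "kwargs": {"commands": [[0,0,0,-6,3,0,-0.5],[0,0,-0.235,-13.3,7.7,0,-0.5],[0,0,-0.235,-13.3,7.7,0,-0.5],[0,0,-0.235,-19.3,12.6,0.3,-0.5],[0,0,-0.235,-19.3,12.6,0.3,-0.5],[0,0,-0.235,-19.3,12.6,0.3,-0.5],[0,0,-0.235,-19.3,12.6,4,-0.5],[0,0,-0.235,-19.3,12.6,6.9,-0.5],[0,0,-0.235,-19.3,12.6,6.9,-0.5],[0,0,-0.235,-19.3,12.6,6.9,-0.5]]}}

```text
time_s: 24.88
tool_pos: [0.4339, -0.2404, 0.0562]
tcp_rot: [0.998, 0.058, 0.001, 0.0]
ft_force: [-0.1, -1.1, -0.1]
gripper_width: 0.0644
grip_force: 0.0
```

```bash
python3 - <<'E'
from h import *
go((.4354,-.2411,-.016,6.6))
q,e=imaging.get_image("top"); P=cloud("top",e).reshape(-1,3)
t=P[(abs(P[:,0]-.64)<.045)&(abs(P[:,1]+.139)<.045)&(P[:,2]>.02)&(P[:,2]<.08)]
print("stack",len(t),rect(t[t[:,2]>.045][:,:2]),"all",rect(t[:,:2]),np.percentile(t[:,2],[1,50,90,99]).round(4))
p,d=imaging.get_image("scene")
A=cv2.resize(p[130:250,200:360],(400,300),interpolation=cv2.INTER_CUBIC); B=cv2.resize(q[140:260,260:420],(400,300),interpolation=cv2.INTER_CUBIC)
cv2.imwrite("pics/s6.png",cv2.cvtColor(np.hstack([A,B]),cv2.COLOR_RGB2BGR))
E
```

```text
now [ 0.4339 -0.2404  0.0562] yaw 6.62 w 0.0644 t 24.875 F [-0.1 -1.1 -0.1]
(0.4354, -0.2411, -0.016, 6.6) turn [ 0.001 -0.001  0.   ] shift cm [0.13 0.08 7.22]
stack 459 (array([ 640.5, -138.3]), array([48., 49.]), 83.1) all (array([ 640.2, -138. ]), array([48.5, 49.6]), 83.2) [0.0219 0.0406 0.0574 0.0602]
```

View pics/s6.png

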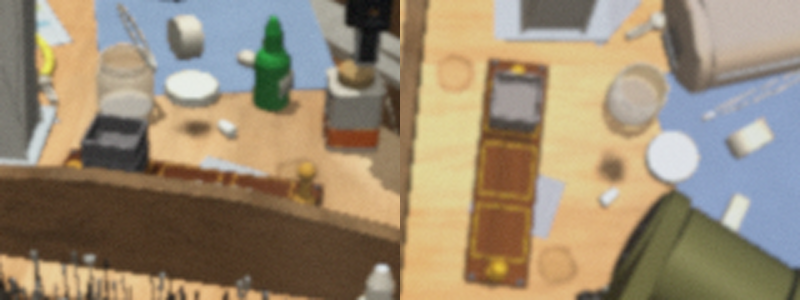

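The stack stands squarely in the far square, at left (115,145) and right (517,98). Its top reads about 0.059 m, which matches 12+47 mm, so it is seated. Now I grip the tin.

Emit:
{"fn": "step_arm", "kwargs": {"commands": [[0,0,0,0.05,0,3,-0.5],[0,0,0,0.05,0,5.5,-0.5],[0,0,0,0.05,0,7.0,-0.5],[0,0,0,0.05,0,7.0,-0.5],[0,0,0,0.05,0,7.0,0.1],[0,0,0,0.05,0,7.0,0.1],[0,0,0,0.05,0,7.0,0.1],[0,0,0,0.05,0,7.0,0.1],[0,0,0,0.05,0,7.0,0.1]], "force": 40}}

```text
time_s: 26.1
tool_pos: [0.434, -0.2409, -0.0138]
tcp_rot: [0.998, 0.057, 0.001, 0.001]
ft_force: [-0.9, -0.3, 7.5]
gripper_width: 0.0478
grip_force: 42.3
```

```bash
python3 - <<'E'
from h import *
print(fields())
z=state()["tool_pos"][2]
go((.4354,-.2411,z+.08,6.6),(.5766,-.131,z+.08,-6.9),(.5766,-.131,z+.0125,-6.9))
E
```

```text
(array([ 0.434 , -0.2409, -0.0138]), array([9.984e-01, 5.730e-02, 9.000e-04, 6.000e-04]), array([-0.9, -0.3,  7.5]), 0.04784204129408091, 42.33806312084198, 26.1)
now [ 0.434  -0.2409 -0.0138] yaw 6.57 w 0.0478 t 26.1 F [-0.9 -0.3  7.5]
(0.4354, -0.2411, np.float64(0.06620862796838096), 6.6) turn [ 0.001 -0.002 -0.   ] shift cm [ 0.15  0.04 -8.  ]
(0.5766, -0.131, np.float64(0.06620862796838096), -6.9) turn [ 0.001 -0.002  0.235] shift cm [15.44 -9.28 -7.99]
(0.5766, -0.131, np.float64(-0.0012913720316190362), -6.9) turn [ 0.001 -0.002  0.235] shift cm [15.43 -9.29 -1.24]
```

Emit:
{"fn": "step_arm", "kwargs": {"commands": [[0,0,0,0,0,-4,0.1],[0,0,0,0,0,-8,0.1],[0,0,0,0,0,-8,0.1],[0,0,0.235,5,-3,-8,0.1],[0,0,0.235,10,-6,-8,0.1],[0,0,0.235,14,-8.5,-8,0.1],[0,0,0.235,15.3,-9.28,-8,0.1],[0,0,0.235,15.3,-9.28,-8,0.1],[0,0,0.235,15.3,-9.28,-8,0.1],[0,0,0.235,15.3,-9.28,-5,0.1],[0,0,0.235,15.3,-9.28,-3,0.1],[0,0,0.235,15.3,-9.28,-3,0.1],[0,0,0.235,15.3,-9.28,-3,0.1]]}}

```text
time_s: 27.72
tool_pos: [0.5748, -0.1315, 0.0161]
tcp_rot: [0.998, -0.06, 0.001, 0.0]
ft_force: [0.2, -0.9, -2.3]
gripper_width: 0.0476
grip_force: 42.3
```

```bash
python3 - <<'E'
from h import *
print(fields())
go((.5752,-.131,-.0013,-6.9))
E
```

```text
(array([ 0.5748, -0.1315,  0.0161]), array([ 9.982e-01, -6.050e-02,  6.000e-04,  2.000e-04]), array([ 0.2, -0.9, -2.3]), 0.04759430839355748, 42.29985952377319, 27.725)
now [ 0.5748 -0.1315  0.0161] yaw -6.93 w 0.0476 t 27.725 F [ 0.2 -0.9 -2.3]
(0.5752, -0.131, -0.0013, -6.9) turn [ 0.    -0.001 -0.001] shift cm [ 0.03 -0.05  1.74]
```

Emit:
{"fn": "step_arm", "kwargs": {"commands": [[0,0,0,0,0,1.0,0.1],[0,0,0,0,0,1.5,0.1],[0,0,0,0,0,1.75,0.1],[0,0,0,0,0,1.75,0.1],[0,0,0,0,0,1.75,-0.1],[0,0,0,0,0,1.75,-0.4],[0,0,0,0,0,1.75,-0.4],[0,0,0,0,0,-2,-0.4],[0,0,0,0,0,-7,-0.4],[0,0,0,0,0,-11,-0.4],[0,0,0,0,0,-11,-0.4]], "force": 25}}

```text
time_s: 29.1
tool_pos: [0.5761, -0.1311, 0.1283]
tcp_rot: [0.998, -0.06, 0.003, 0.001]
ft_force: [-0.1, 0.4, -0.3]
gripper_width: 0.0598
grip_force: 0.0
```

```bash
python3 - <<'E'
from h import *
go((.4186,.0615,.126,-6.9),(.4186,.0615,.126,83.1),(.4186,.0615,.07,83.1))
E
```

```text
now [ 0.5761 -0.1311  0.1283] yaw -6.88 w 0.0598 t 29.1 F [-0.1  0.4 -0.3]
(0.4186, 0.0615, 0.126, -6.9) turn [ 0.001 -0.006  0.   ] shift cm [-17.95 -17.24   0.12]
(0.4186, 0.0615, 0.126, 83.1) turn [ 0.005 -0.004 -1.57 ] shift cm [-17.95 -17.24   0.12]
(0.4186, 0.0615, 0.07, 83.1) turn [ 0.005 -0.004 -1.57 ] shift cm [-17.98 -17.24   5.71]
```

Emit:
{"fn": "step_arm", "kwargs": {"commands": [[0,0,-1.57,-17.95,-17.24,0,-0.4],[0,0,-1.57,-17.95,-17.24,0,-0.4],[0,0,-1.57,-17.95,-17.24,0,-0.4],[0,0,-1.57,-17.95,-17.24,0,-0.4],[0,0,-1.57,-17.95,-17.24,0,-0.4],[0,0,-1.57,-17.95,-17.24,0,-0.4],[0,0,-1.57,-17.95,-17.24,0,-0.4],[0,0,-1.57,-17.95,-17.24,0,-0.4],[0,0,-1.57,-17.95,-17.24,0,-0.4],[0,0,-1.57,-17.95,-17.24,0,-0.4],[0,0,-1.57,-17.95,-17.24,5.5,-0.4],[0,0,-1.57,-17.95,-17.24,5.5,-0.4],[0,0,-1.57,-17.95,-17.24,5.5,-0.4]]}}

```text
time_s: 30.72
tool_pos: [0.4177, 0.0619, 0.0713]
tcp_rot: [0.749, 0.663, 0.0, 0.0]
ft_force: [-0.4, -0.5, 0.7]
gripper_width: 0.06
grip_force: 0.0
```

```bash
python3 - <<'E'
from h import *
go((.4186,.0615,-.008,83.1))
q,e=imaging.get_image("top"); P=cloud("top",e).reshape(-1,3)
def s(c,z0,z1): 
    t=P[(abs(P[:,0]-c[0])<.032)&(abs(P[:,1]-c[1])<.035)&(P[:,2]>z0)&(P[:,2]<z1)]; return len(t),rect(t[:,:2]),t[:,2].mean().round(4)
print("stack",s((.64,-.139),.05,.07),"tin body",s((.576,-.131),.066,.08),"cap",s((.576,-.131),.083,.1))
p,d=imaging.get_image("scene")
A=cv2.resize(p[130:310,220:460],(400,300),interpolation=cv2.INTER_CUBIC); B=cv2.resize(q[140:260,260:420],(400,300),interpolation=cv2.INTER_CUBIC)
cv2.imwrite("pics/s7.png",cv2.cvtColor(np.hstack([A,B]),cv2.COLOR_RGB2BGR))
E
```

```text
now [0.4177 0.0619 0.0713] yaw 83.02 w 0.06 t 30.725 F [-0.4 -0.5  0.7]
(0.4186, 0.0615, -0.008, 83.1) turn [ 0.001 -0.    -0.001] shift cm [-0.03  0.09  7.93]
stack (122, (array([ 640.6, -138.2]), array([47.9, 48.7]), 83.1), np.float64(0.0562)) tin body (254, (array([ 575.6, -130.4]), array([48.8, 49.6]), 83.4), np.float64(0.0735)) cap (159, (array([ 575.4, -130. ]), array([32.4, 33.2]), 62.8), np.float64(0.086))
```

View pics/s7.png

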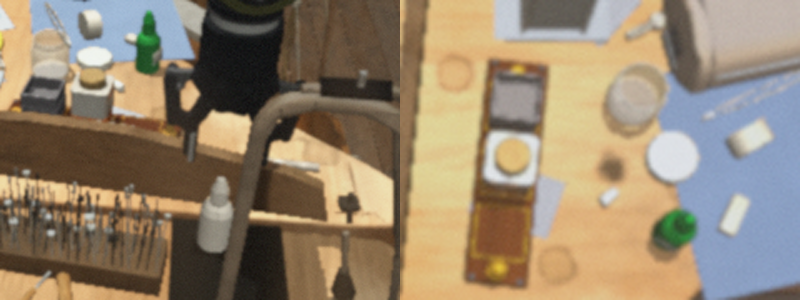

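The stack is in the far square at right (517,98) and the tin in the middle square at (510,158), both within about 1 mm. The gripper is above the white bottle at left (215,218). I lower and grip.

Emit:
{"fn": "step_arm", "kwargs": {"commands": [[0,0,0,0,0.05,3,-0.4],[0,0,0,0,0.05,5.5,-0.4],[0,0,0,0,0.05,7.8,-0.4],[0,0,0,0,0.05,7.8,-0.4],[0,0,0,0,0.05,7.8,0.4],[0,0,0,0,0.05,7.8,0.4],[0,0,0,0,0.05,7.8,0.4],[0,0,0,0,0.05,7.8,0.4],[0,0,0,0,0.05,7.8,0.4],[0,0,0,0,0.05,7.8,0.4]], "force": 30}}

```text
time_s: 32.08
tool_pos: [0.4186, 0.062, -0.0064]
tcp_rot: [0.749, 0.663, 0.001, 0.001]
ft_force: [-2.5, 0.8, 7.5]
gripper_width: 0.0348
grip_force: 29.2
```

```bash
python3 - <<'E'
from h import *
print(fields())
z=state()["tool_pos"][2]
go((.4186,.0615,z+.13,83.1),(.513,-.1232,z+.13,-6.9),(.513,-.1232,z+.0125,-6.9))
E
```

```text
(array([ 0.4186,  0.062 , -0.0064]), array([7.486e-01, 6.631e-01, 1.000e-03, 7.000e-04]), array([-2.5,  0.8,  7.5]), 0.03482803250254015, 29.16110296966508, 32.075)
now [ 0.4186  0.062  -0.0064] yaw 83.07 w 0.0348 t 32.075 F [-2.5  0.8  7.5]
(0.4186, 0.0615, np.float64(0.12355386876195522), 83.1) turn [ 0.002 -0.001 -0.001] shift cm [ -0.04   0.04 -13.  ]
(0.513, -0.1232, np.float64(0.12355386876195522), -6.9) turn [ 1.00e-03 -2.00e-03  1.57e+00] shift cm [-17.24  11.64 -12.98]
(0.513, -0.1232, np.float64(0.006053868761955215), -6.9) turn [ 1.00e-03 -2.00e-03  1.57e+00] shift cm [-17.24  11.61  -1.23]
```

Emit:
{"fn": "step_arm", "kwargs": {"commands": [[0,0,0,0,0,-4,0.4],[0,0,0,0,0,-8,0.4],[0,0,0,0,0,-13,0.4],[0,0,0,0,0,-13,0.4],[0,0,1.57,-4,3,-13,0.4],[0,0,1.57,-8,5,-13,0.4],[0,0,1.57,-12,8,-13,0.4],[0,0,1.57,-16,11,-13,0.4],[0,0,1.57,-17.24,11.6,-13,0.4],[0,0,1.57,-17.24,11.6,-13,0.4],[0,0,1.57,-17.24,11.6,-13,0.4],[0,0,1.57,-17.24,11.6,-13,0.4],[0,0,1.57,-17.24,11.6,-13,0.4],[0,0,1.57,-17.24,11.6,-13,0.4],[0,0,1.57,-17.24,11.6,-13,0.4],[0,0,1.57,-17.24,11.6,-8,0.4],[0,0,1.57,-17.24,11.6,-4,0.4],[0,0,1.57,-17.24,11.6,-4,0.4],[0,0,1.57,-17.24,11.6,-4,0.4]]}}

```text
time_s: 34.45
tool_pos: [0.5128, -0.1235, 0.0337]
tcp_rot: [0.998, -0.06, 0.001, 0.0]
ft_force: [0.2, -0.5, -0.1]
gripper_width: 0.0345
grip_force: 30.8
```

```bash
python3 - <<'E'
from h import *
print(fields())
go((.513,-.1232,.0063,-6.9))
P=cloud("scene",imaging.get_image("scene")[1]).reshape(-1,3)
t=P[(abs(P[:,0]-.513)<.03)&(abs(P[:,1]+.123)<.03)&(P[:,2]>.03)&(P[:,2]<.06)]
print(len(t),t.min(0).round(4),np.percentile(t[:,2],3).round(4),np.percentile(t[:,0],[2,98]).round(4))
E
```

```text
(array([ 0.5128, -0.1235,  0.0337]), array([ 9.982e-01, -5.980e-02,  9.000e-04,  2.000e-04]), array([ 0.2, -0.5, -0.1]), 0.03453595068097936, 30.75174242090725, 34.45)
now [ 0.5128 -0.1235  0.0337] yaw -6.86 w 0.0345 t 34.45 F [ 0.2 -0.5 -0.1]
(0.513, -0.1232, 0.0063, -6.9) turn [ 0.    -0.002  0.001] shift cm [ 0.01 -0.04  2.74]
123 [ 0.4916 -0.1211  0.0388] 0.0415 [0.4931 0.5269]
```

Emit:
{"fn": "step_arm", "kwargs": {"commands": [[0,0,0,0.05,0,1.5,0.4],[0,0,0,0.05,0,2.4,0.4],[0,0,0,0.05,0,2.75,0.4],[0,0,0,0.05,0,2.75,0.4],[0,0,0,0.05,0,2.75,0.4],[0,0,0,0.05,0,2.75,0.25],[0,0,0,0.05,0,2.75,0],[0,0,0,0.05,0,2.75,-0.3],[0,0,0,0.05,0,2.75,-0.3],[0,0,0,0.05,0,-2,-0.3],[0,0,0,0.05,0,-8,-0.3],[0,0,0,0.05,0,-14,-0.3],[0,0,0,-10,12,-14,-0.3],[0,0,0,-18,18,-14,-0.3],[0,0,0,-18,18,-14,-0.3],[0,0,0,-18,18,-14,-0.3],[0,0,0,-18,18,-14,-0.3]]}}

```text
time_s: 36.62
tool_pos: [0.3093, -0.2821, 0.1722]
tcp_rot: [0.998, -0.062, 0.0, 0.0]
ft_force: [1.2, 0.4, -0.5]
gripper_width: 0.0552
grip_force: 0.0
```

```bash
python3 - <<'E'
from h import *
print(fields())
q,e=imaging.get_image("top"); P=cloud("top",e).reshape(-1,3)
def s(c,z0,z1): 
    t=P[(abs(P[:,0]-c[0])<.032)&(abs(P[:,1]-c[1])<.035)&(P[:,2]>z0)&(P[:,2]<z1)]; return len(t),rect(t[:,:2]),t[:,2].max().round(4)
print("stack",s((.64,-.139),.05,.07),"tin",s((.576,-.131),.066,.1),"bottle",s((.513,-.123),.04,.13),"tip",s((.513,-.123),.095,.13))
p,d=imaging.get_image("scene")
A=cv2.resize(p[130:250,200:360],(400,300),interpolation=cv2.INTER_CUBIC); B=cv2.resize(q[140:260,260:420],(400,300),interpolation=cv2.INTER_CUBIC)
cv2.imwrite("pics/s8.png",cv2.cvtColor(np.hstack([A,B]),cv2.COLOR_RGB2BGR))
E
```

```text
(array([ 0.3093, -0.2821,  0.1722]), array([ 9.981e-01, -6.240e-02,  0.000e+00,  2.000e-04]), array([ 1.2,  0.4, -0.5]), 0.055245302927387725, 0.0, 36.625)
stack (122, (array([ 640.4, -138.3]), array([47.9, 48.5]), 83.0), np.float64(0.062)) tin (422, (array([ 575.4, -130.5]), array([49.1, 50.5]), 83.1), np.float64(0.0906)) bottle (202, (array([ 508. , -118.8]), array([35.2, 45.3]), 51.4), np.float64(0.1068)) tip (37, (array([ 512.6, -121.7]), array([13.9, 13.6]), 86.8), np.float64(0.1068))
```

View pics/s8.png

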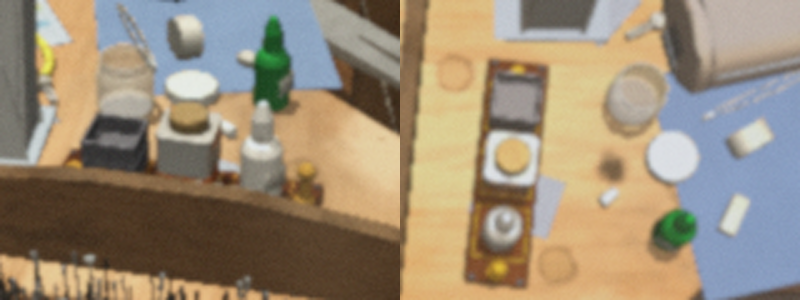

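All three stand upright and centred on the rack: trays at right-half (517,98), tin (510,158) and bottle (503,228) beside the post (497,270). The bottle tip is at (512.6, -121.7), top 106 mm. The robot is clear, so I hand in.

```bash
python3 -c "
from plant import robot; print(robot.hand_in())"
```

```text
the job is handed in; nothing more can be done
None
```

The job is handed in: the bottle stands in the square by the brass post, the tin in the middle and the stacked trays at the far end; the last pictures showed each upright and within about 2 mm of its square's centre. The hand-in call returned no verdict.

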